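Square up a stack of filled waffles and weight it

TASK

The stack of four waffles on the white stacking jig is crooked. Tap it up against the back stop and slide the guide with the black post in against it, until all four rims are flush with the back stop and the side stop and the guide holds the stack straight. Then stand up the fallen jar and set it down gently, upright on the middle of the squared stack, as a weight. Do not push hard on the waffles, and leave the tub, cup, bottle and timer where they are.

Things in the scene. Friction and masses are not known exactly. Their poses are not given: they have to be found in the camera images.
- jig: Stacking jig fixed on the bench, right of the scale: white base with two upright steel stops in a corner, front (-x) open. Origin: at bench level below the middle of the squared stack; z up, +x to the back stop, +y to the side stop. Base: x -125 to +61 mm, y -178 to +62 mm, top at z = 12 mm; blue seat under the stack: x and y -40 to +42 mm, top at z = 20 mm.
- back_stop (a point): Bottom middle of the back stop's face, at x = 42.5, y = -3, z = 12 mm in the jig's frame (frame turned like the jig's). The stop is 4 mm sheet, 86 mm wide, 60 mm high above the base.
- side_stop (a point): Bottom middle of the side stop's face, at x = -2, y = 42.5, z = 12 mm in the jig's frame. The stop is 4 mm sheet, 76 mm long, 60 mm high above the base.
- guide (a joint): Sliding side guide of the jig: upright steel plate 84 mm wide, 56 mm high, facing the side stop, on a foot with a black handle post behind it. Value in m: 0 is open (face at y = -95 mm in the jig's frame); it grows as the guide slides to +y towards the stack and touches the squared stack at about 0.052. Friction about 1.5 N holds it where it is left.
- guide_post (a point): Centre of the top of the guide's black handle post (24 mm across; black from 28 to 78 mm above the bench). It stands 27 mm behind the plate's face (on its -y side) and moves with the guide; the post can be pushed or pinched from above.
- jar: Jar with a green lid (fixed), 84 mm tall, 62 to 68 mm across, lid 63 mm across, 10 mm high; about 0.25 kg. Origin: centre of its underside; its z axis runs from there to the lid. At the start it lies on a flat of its side left of the scale, lid to the robot's left, axis 31 mm above the bench. Stood on its foot and leaning less than 30 degrees it settles upright by itself.
- portion_scale: Fixed kitchen scale between jig and jar, 240 (x) x 200 (y) mm, 49 mm high, origin at the centre of its underside. A fixed grey steel bin, 134 mm high, stands beyond the jar; its near side is at x = 0.63 m, y = 0.21 to 0.53 m in the world.
- tub: Bystander: white spread tub behind the jig, 96 x 137 mm, 53 mm high, origin at the centre of its underside.
- steel_cup: Bystander: steel cup, 76 mm across, 102 mm high, origin at the centre of its underside, standing right of the jig.
- syrup_bottle: Bystander: brown syrup squeeze bottle, 59 mm across, 200 mm high, origin at the centre of its underside.
- bake_timer: Bystander: round red and white bake timer, 62 mm across, 34 mm high, origin at the centre of its underside, near the jar.
- waffle_a: Round flat waffle, about 83 mm across (the rim is uneven by 1 to 2 mm), 9.5 mm thick, 22 g, the bottom one of the stack of four on the jig (whole stack about 37 mm high); rigid, origin at the centre of its underside, z up.
- waffle_b: Round flat waffle, about 83.5 mm across (the rim is uneven by 1 to 2 mm), 9.5 mm thick, 22 g, the second one of the stack of four on the jig (whole stack about 37 mm high); rigid, origin at the centre of its underside, z up.
- waffle_c: Round flat waffle, about 85 mm across (the rim is uneven by 1 to 2 mm), 9 mm thick, 22 g, the third one of the stack of four on the jig (whole stack about 37 mm high); rigid, origin at the centre of its underside, z up.
- waffle_d: Round flat waffle, about 84 mm across (the rim is uneven by 1 to 2 mm), 9 mm thick, 22 g, the top one of the stack of four on the jig (whole stack about 37 mm high); rigid, origin at the centre of its underside, z up.

How it is judged:
On the way:
1. All four waffles lie flush with both stops and the guide is up against them, the jar not yet on the stack (x of waffle_a in the frame of jig between -0.006 and 0.006 m and y of waffle_a in the frame of jig between -0.006 and 0.006 m and angle between each of waffle_a, waffle_b, waffle_c, waffle_d's own z axis and vertical below 0.12 rad and x of waffle_b in the frame of jig between -0.006 and 0.006 m and y of waffle_b in the frame of jig between -0.006 and 0.006 m and x of waffle_c in the frame of jig between -0.006 and 0.006 m and y of waffle_c in the frame of jig between -0.006 and 0.006 m and x of waffle_d in the frame of jig between -0.006 and 0.006 m and y of waffle_d in the frame of jig between -0.006 and 0.006 m and z of waffle_d in the frame of jig above 0.042 m and value of joint guide above 0.045 m and not (horizontal distance between jar and waffle_d below 0.016 m and z of jar in the frame of waffle_d between 0.004 and 0.014 m and angle between jar's own z axis and vertical below 0.1 rad) and horizontal distance between jar and jig above 0.12 m), for 0.2 s.
At the end, for the whole second after the job is handed in: Every waffle lies flat with its centre within 6 mm of the squared place in the jig along both axes (rims flush with both stops), the guide stands against the stack (joint above 0.045 m), and the jar stands upright (0.1 rad) and still on the top waffle, within 16 mm of its middle (x of waffle_a in the frame of jig between -0.006 and 0.006 m and y of waffle_a in the frame of jig between -0.006 and 0.006 m and angle between each of waffle_a, waffle_b, waffle_c, waffle_d's own z axis and vertical below 0.12 rad and x of waffle_b in the frame of jig between -0.006 and 0.006 m and y of waffle_b in the frame of jig between -0.006 and 0.006 m and x of waffle_c in the frame of jig between -0.006 and 0.006 m and y of waffle_c in the frame of jig between -0.006 and 0.006 m and x of waffle_d in the frame of jig between -0.006 and 0.006 m and y of waffle_d in the frame of jig between -0.006 and 0.006 m and z of waffle_d in the frame of jig above 0.042 m and value of joint guide above 0.045 m and horizontal distance between jar and waffle_d below 0.016 m and z of jar in the frame of waffle_d between 0.004 and 0.014 m and angle between jar's own z axis and vertical below 0.1 rad and linear speed of jar below 0.02 m/s); the robot touches nothing.
It fails at once if the tub, cup, bottle or timer is shifted by more than 30 mm or knocked over (distance of any of tub, steel_cup, syrup_bottle, bake_timer from where it was at the start of the episode above 0.03 m or angle between any of tub, steel_cup, syrup_bottle, bake_timer's own z axis and vertical above 0.35 rad).
It fails at once if a waffle slips off the stack and tips (angle between any of waffle_a, waffle_b, waffle_c, waffle_d's own z axis and vertical above 0.5 rad).
It fails at once if a waffle is squeezed by the fingers with more than 50 N (contact force between any of waffle_a, waffle_b, waffle_c, waffle_d and the fingers above 50 N).
It fails at once if the jar is dropped: it comes down on the stack faster than 0.45 m/s (horizontal distance between jar and waffle_d below 0.05 m and z of jar in the frame of waffle_d below 0.03 m and linear speed of jar above 0.45 m/s).
It also fails if it takes over 72 s, if anything falls off the work surface, if the arm or the gripper's body presses on something with over 40 N, if the wrist force passes 120 N, or if a joint passes its speed limit or range.

ROBOT

A 6-joint arm with a two-finger parallel gripper is mounted at the origin on a cart in front of the work surface, level with it; the furniture and walls round the work are solid. World frame = base frame: x ahead of the robot, y to its left, z up, the work surface at z = 0. Lengths are in m, angles in rad, forces in N, time in s.
With the tool pointing down it reaches from about 0.425 to 0.95 m from the base axis. Payload 14.7 kg.
Tool frame: the origin (TCP) lies midway between the tips of the shut fingers; the grasp point (between the pads) lies 19 mm behind it; z points along the fingers, y is the line along which they close (so a half turn about z gives the same grasp; the last joint's range is limited). The gripper opens to 85 mm and grips with 20 to 120 N. Pads are 22 mm wide; open, the fingers measure 114 mm over their backs; the gripper's body (76 mm by 85 mm) begins 54 mm behind the grasp point. The pads swing forward as they close: fully open they stand 13 mm farther back than shut.
Start: joints at [-1.346, 0.48, 1.596, -0, 1.065, -0.047], TCP at [0.175, -0.626, 0.231] pointing down, gripper open.
Joint ranges: [-2.75, 2.75], [-0.82, 2.05], [0.23, 2.67], [-1.56, 4.7], [0.09, 2.69], [-2.92, 2.92]. Speed limits (rad/s): [1.89, 1.89, 2.39, 3.01, 3.01, 3.01].

INTERFACE

Orientations are given as a rotation vector (axis times angle).
In Python, from rig import readout, vision, ticket gives the robot as it stands. The module is installed in compiled form; this text tells all that it offers.
- The arm moves only by the tool arm_command, never from a script. Its argument "series" is one flat list of numbers, 5 for each row, row after row: the shift along the tool's x, y, z in cm, then the turn about the tool's z in degrees, then the finger opening in cm, from 0 to 8.54. In form: [x, y, z, turn, gripper, x, y, z, turn, gripper, ...]. A call has exactly 8 rows; each row shifts and turns the commanded pose from where the row before left it, along the tool's axes as they then stand; what a row does not reach is not made up. A row lasts 1/10 s, in which the tool goes at most 50 mm and 8.59 degrees, less where a joint would pass 70% of its speed; a pose out of reach is approached as far as the arm can. A call with a gripper value outside its range is refused whole. The fingers move at their own pace and stop on an object; "newtons" is the grip in N (left out, the last holds). Time passes only in rows, so rows that do not move let the fingers close, or fill a call up. It gives the time, the measured TCP pose, the force, the opening and the grip force at its end, in the units of the state.
- readout.sense(): the state, without advancing time (a new reading comes with each control period).
- vision.grab_frame(name): name is "scene" or "top" or "wrist"; returns a dict with "pixels" (400x640x3 uint8, red, green, blue), "fx", "fy", "cx", "cy" (pixels), "R" (3x3) and "t" (3): a world point X has camera coordinates R X + t. Camera axes: x right, y down, z forward; pixel columns grow to the right and rows downward; lengths in m; the calibration is good to about 2 mm. A picture is of the moment at which its call begins. There is no depth.
- ticket.sign_off(): hands the job in; it is judged then, once.
The state is a dict: "time_s": time; "joint_pos": joint angles; "joint_vel": joint speeds; "joint_efforts": joint torques, N m; "position": TCP position; "tool_rot": TCP orientation; "contact_force": force on the tool from outside, world axes, zero at the start; "torque": the same for the moment, N m; "gripper_width": finger opening in m; "finger_force": force on a finger pad.
Only numpy, scipy, OpenCV 4.12 (cv2) and the standard library are available. Lean on these libraries where they do the work, as an engineer would, in place of code of your own. Each camera call takes 0.05 s, during which the arm holds its last target. There are 200 camera calls.

## Working session

There is one attempt and no reset: what is moved stays moved. The work goes in short steps, Python scripts to look and compute and a tool call to move; the robot and the scene stay as the last step left them, time stands still between calls to the robot, and variables do not carry over. Pictures are saved under pics/ and viewed, at most 10 in all, crops included, and the job is handed in when it is done.

Besides the shell and the picture viewer there is one more tool, called in YAML: its name, and indented under it one key for each argument. arm_command: Moves the arm, as the interface text tells. Its arguments: {"type":"object","properties":{"series":{"type":"array"},"newtons":{"type":"number"}},"required":["series"]}

```bash
mkdir -p pics; cat > h.py <<'E'
import numpy as np, cv2
from rig import readout, vision, ticket
from scipy.spatial.transform import Rotation as Ro
def snap(n,f):
    d=vision.grab_frame(n); cv2.imwrite(f'pics/{f}.png',d['pixels'][:,:,::-1]); np.savez(f'pics/{f}.npz',**d); return d
def ray(d,u,v,z):
    R=np.array(d['R']);t=np.array(d['t']);c=-R.T@t
    w=R.T@np.array([(u-d['cx'])/d['fx'],(v-d['cy'])/d['fy'],1.]); return c+w*(z-c[2])/w[2]
def proj(d,X):
    p=np.array(d['R'])@np.array(X)+np.array(d['t']); return np.array([d['fx']*p[0]/p[2]+d['cx'],d['fy']*p[1]/p[2]+d['cy']])
E
python3 - <<'E'
from h import *
s=readout.sense(); print(s['time_s'],s['position'],s['tool_rot'],Ro.from_rotvec(s['tool_rot']).as_matrix().round(3))
for n in('scene','top'):
    d=snap(n,n+'0'); R=np.array(d['R']);print(n,d['fx'],(-R.T@np.array(d['t'])).round(3),R.round(3))
E
```

```text
0.0 [ 0.17442905 -0.6257477   0.23068568] [-3.11146739e+00 -4.25565179e-01  2.09217258e-04] [[ 0.963  0.269 -0.   ]
 [ 0.269 -0.963  0.001]
 [ 0.    -0.001 -1.   ]]
scene 460.46746174644545 [-0.173  1.343  1.22 ] [[-0.877 -0.479 -0.017]
 [-0.267  0.518 -0.813]
 [ 0.398 -0.709 -0.583]]
top 432.22720254166705 [0.397 0.002 1.461] [[ 0.029 -1.     0.002]
 [-0.991 -0.029 -0.129]
 [ 0.129  0.002 -0.992]]
```

View pics/top0.png

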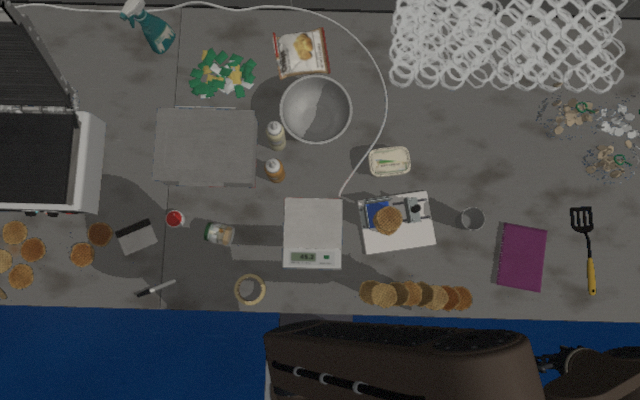

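View pics/scene0.png

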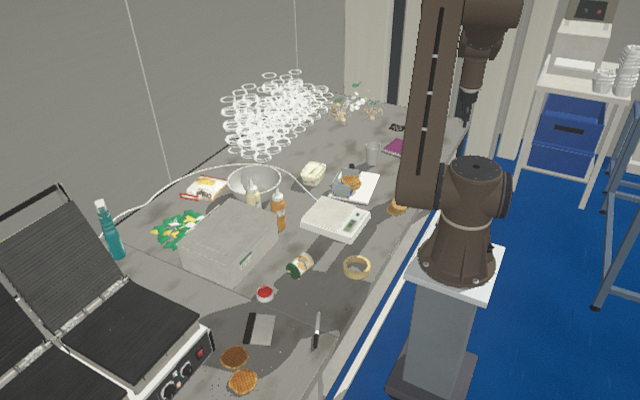

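The top view shows the jig at about (397,222) with the waffle stack at (387,220), the guide post at (415,208), the jar at (220,234) with its lid at (210,232), the timer at (175,218), the cup at (472,218), the tub at (389,161) and the bottle at (275,170). I'll zoom in.

```bash
python3 - <<'E'
from h import *
im=cv2.imread('pics/top0.png')
a=cv2.resize(im[180:262,350:442],None,fx=6,fy=6,interpolation=cv2.INTER_CUBIC)
b=cv2.resize(im[215:255,195:241],None,fx=5,fy=5,interpolation=cv2.INTER_CUBIC)
o=np.zeros((492,552+230,3),np.uint8);o[:,:552]=a;o[:200,552:]=b
o=np.clip(o*1.6,0,255).astype(np.uint8)
cv2.imwrite('pics/crop0.png',o)
E
```

```text
(no output)
```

View pics/crop0.png

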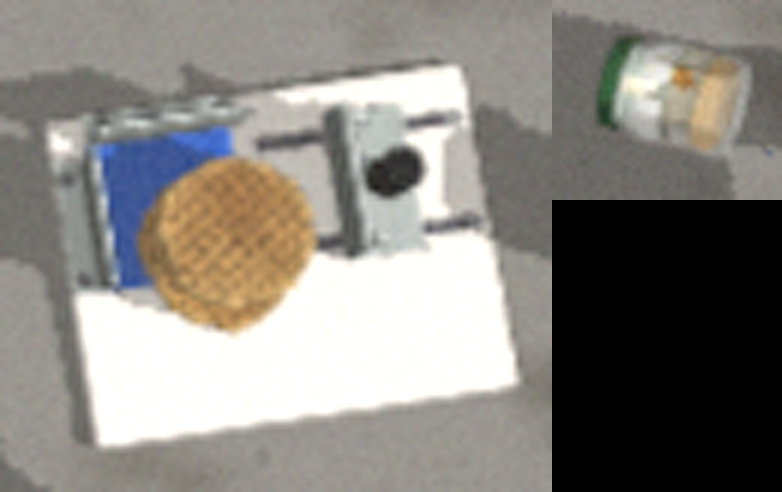

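The crop shows the base corners at (47,125), (463,65), (518,383) and (97,447). The stack centre is near (232,238), the post top at (395,171), and the jar's lid end at (615,82) and foot end at (742,103).

```bash
cat >> h.py <<'E'
def load(f): return dict(np.load(f'pics/{f}.npz'))
E
python3 - <<'E'
from h import *
from scipy.optimize import least_squares
d=load('top0')
px=np.array([[47,125],[463,65],[518,383],[97,447]])/6+[350,180]-0.4
J=np.array([[61,62],[61,-178],[-125,-178],[-125,62]])/1000
W=np.array([ray(d,*p,0.012)[:2] for p in px]);print(W.round(4))
f=lambda q:(J@np.array([[np.cos(q[2]),np.sin(q[2])],[-np.sin(q[2]),np.cos(q[2])]])+q[:2]-W).ravel()
r=least_squares(f,[.5,-.1,0]);print(r.x.round(4),r.fun.round(4)); q=r.x
T=lambda w:(np.array([[np.cos(q[2]),np.sin(q[2])],[-np.sin(q[2]),np.cos(q[2])]])@(w[:2]-q[:2])*1000).round(1)
for n,p,z in[('post',(395,171),.078),('topw',(238,232),.057),('botfront',(230,330),.03),('topleft',(140,240),.057),('topright',(315,235),.057),('topback',(238,157),.057)]:
    w=ray(d,*(np.array(p)/6+[350,180]-.4),z);print(n,w.round(4),T(w))
for n,p,z in[('lid',(613,82),.031),('foot',(742,103),.031)]:
    w=ray(d,*((np.array(p)-[552,0])/5+[195,215]-.4),z);print(n,w.round(4))
for n,p in dict(cup=(472,218),tub=(389,161),bottle=(274,165),timer=(175,218)).items(): print(n,ray(d,*p,.05).round(3))
for c in[(283,198),(341,198),(341,268),(283,268)]:print(ray(d,*c,.049).round(3))
E
```

```text
[[ 0.6144 -0.131 ]
 [ 0.6557 -0.3661]
 [ 0.4767 -0.3962]
 [ 0.4343 -0.1619]]
[ 0.5668 -0.2012  0.1732] [ 0.0018  0.0015  0.0019  0.0001 -0.0023 -0.0019 -0.0014  0.0003]
post [ 0.585  -0.3125  0.078 ] [  -1.3 -112.9]
topw [ 0.5518 -0.2318  0.057 ] [-20.  -27.6]
botfront [ 0.5003 -0.2324  0.03  ] [-70.9 -19.3]
topleft [ 0.5459 -0.1786  0.057 ] [-16.7  25.9]
topright [ 0.5514 -0.2738  0.057 ] [-27.7 -68.9]
topback [ 0.593  -0.2315  0.057 ] [ 20.6 -34.4]
lid [0.4946 0.3676 0.031 ]
foot [0.4832 0.2815 0.031 ]
cup [ 0.561 -0.505  0.05 ]
tub [ 0.745 -0.231  0.05 ]
bottle [0.72  0.153 0.05 ]
timer [0.533 0.47  0.05 ]
[0.61  0.118 0.049]
[ 0.615 -0.073  0.049]
[ 0.386 -0.078  0.049]
[0.381 0.109 0.049]
```

arm_command:
  series: [0,0,0,5.7,2.5,3.4,-3.3,0,0,2.5,3.4,-3.3,0,0,2.5,3.4,-3.3,0,0,2.5,3.4,-3.3,0,0,2.5,3.4,-3.3,0,0,2.5,3.4,-3.3,0,0,2.5,3.4,-3.3,0,0,2.5]
  newtons: 20

```text
time_s: 0.9
position: [0.37, -0.356, 0.2312]
tool_rot: [-3.13, -0.27, 0.0]
contact_force: [0.4, -0.5, -0.2]
gripper_width: 0.0247
finger_force: 0.0
```

arm_command:
  series: [3.4,-3.3,0,0,2.5,3.4,-3.3,2,0,2.5,2,-2,3,0,2.5,0,0,3,0,2.5,0,0,2,0,2.5,0,0,0,0,2.5,0,0,0,0,2.5,0,0,0,0,2.5]

```text
time_s: 1.7
position: [0.4411, -0.2596, 0.1329]
tool_rot: [3.129, 0.27, 0.002]
contact_force: [-0.3, -0.1, -0.4]
gripper_width: 0.0251
finger_force: 0.0
```

```bash
cat >> h.py <<'E'
q=[0.5668,-0.2012,0.1732]
def toj(w): c,s=np.cos(q[2]),np.sin(q[2]); return (np.array([[c,s],[-s,c]])@(np.array(w[:2])-q[:2])*1000).round(1)
def tow(x,y,z): c,s=np.cos(q[2]),np.sin(q[2]); return [q[0]+(c*x-s*y)/1000,q[1]+(s*x+c*y)/1000,z/1000]
def st():
    s=readout.sense(); M=Ro.from_rotvec(s['tool_rot']).as_matrix()
    print('t',round(s['time_s'],2),'pos',np.round(s['position'],4),'jig',toj(s['position']),'yaw',np.degrees(np.arctan2(M[1,0],M[0,0])).round(2),'F',np.round(s['contact_force'],1),'w',round(float(np.ravel(s['gripper_width'])[0]),4),s['finger_force'])
E
python3 - <<'E'
from h import *
st(); d=snap('wrist','w1'); snap('top','top1')
R=d['R'];print((-R.T@d['t']).round(3),R.round(2))
E
```

```text
t 1.7 pos [ 0.4411 -0.2596  0.1329] jig [-133.9  -35.9] yaw 9.85 F [-0.3 -0.1 -0.4] w 0.0251 0.0
[ 0.506 -0.248  0.276] [[ 0.17 -0.99  0.  ]
 [-0.95 -0.17  0.26]
 [-0.26 -0.05 -0.96]]
```

View pics/w1.png

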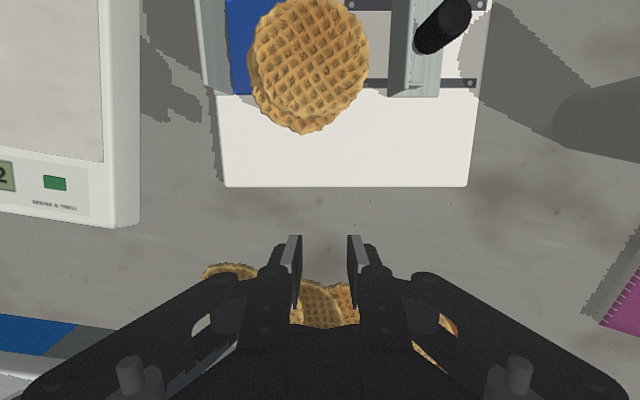

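The wrist view shows the base's front edge from (226,186) to (467,186), the top waffle centred near (312,50), a lower waffle reaching forward to (304,134), and the guide plate and post at the right.

```bash
python3 - <<'E'
from h import *
d=load('w1')
for n,p,z in[('FL',(226,186),.012),('FR',(467,186),.012),('seatfront',(240,95),.02),('top c',(312,50),.057),('topL',(256,52),.057),('topR',(369,50),.057),('lowfront',(304,134),.03),('lowL',(248,75),.03),('plateface',(389,96),.012)]:
    print(n,toj(ray(d,*p,z)))
E
```

```text
FL [-123.3   60.2]
FR [-123.6 -174.9]
seatfront [-41.   37.5]
top c [-14.9 -26.9]
topL [-16.1  13.2]
topR [-14.9 -67.6]
lowfront [-73.7 -18.1]
lowL [-26.7  26.9]
plateface [-41.1 -93.8]
```

arm_command:
  series: [0,-1.3,4,0,2.5,0,0,4,0,2.5,0,0,3.1,0,2.5,2,0,0,0,2.5,1.5,0,0,0,2.5,0.5,0,0,0,2.5,0,0,0,0,2.5,0,0,0,0,2.5]

```text
time_s: 2.6
position: [0.4777, -0.2394, 0.0215]
tool_rot: [3.129, 0.271, 0.001]
contact_force: [-0.8, 0.6, 0.2]
gripper_width: 0.0254
finger_force: 0.0
```

arm_command:
  series: [0.4,0,0,0,2.5,0.4,0,0,0,2.5,0.4,0,0,0,2.5,0.4,0,0,0,2.5,0.4,0,0,0,2.5,0.4,0,0,0,2.5,0,0,0,0,2.5,0,0,0,0,2.5]

```text
time_s: 3.4
position: [0.5014, -0.2351, 0.0208]
tool_rot: [-3.13, -0.271, 0.0]
contact_force: [0.8, 0.2, -0.8]
gripper_width: 0.0252
finger_force: 0.0
```

```bash
python3 - <<'E'
from h import *
st(); d=snap('wrist','w2')
E
```

```text
t 3.4 pos [ 0.5014 -0.2351  0.0208] jig [-70.3 -22.1] yaw 9.88 F [ 0.8  0.2 -0.8] w 0.0252 0.0
```

View pics/w2.png

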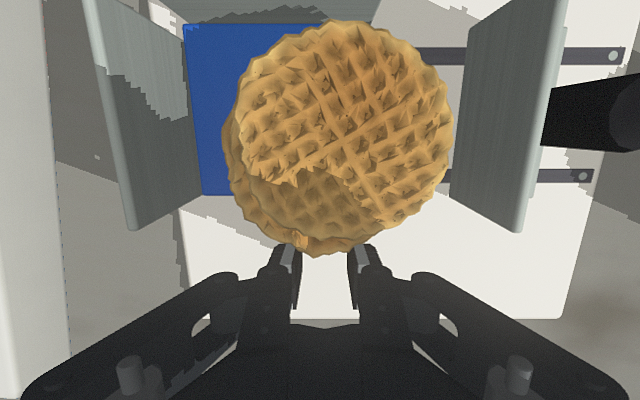

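Fingers are just touching the lower waffle's front at about (320,250), and the stack is centred between the stops' openings. Push on.

arm_command:
  series: [0.3,0,0,0,2.5,0.3,0,0,0,2.5,0.3,0,0,0,2.5,0.3,0,0,0,2.5,0.3,0,0,0,2.5,0.2,0,0,0,2.5,0,0,0,0,2.5,0,0,0,0,2.5]

```text
time_s: 4.25
position: [0.5182, -0.2323, 0.0209]
tool_rot: [3.13, 0.271, 0.0]
contact_force: [1.0, -0.4, 0.3]
gripper_width: 0.0252
finger_force: 0.0
```

arm_command:
  series: [0.1,0,0,0,2.5,0.1,0,0,0,2.5,0,0,0,0,2.5,0,0,0,0,2.5,0,0,0,0,2.5,0,0,0,0,2.5,0,0,0,0,2.5,0,0,0,0,2.5]

```text
time_s: 5.05
position: [0.5201, -0.232, 0.0209]
tool_rot: [3.13, 0.27, 0.0]
contact_force: [-0.9, 0.6, -0.7]
gripper_width: 0.025
finger_force: 0.0
```

```bash
python3 - <<'E'
from h import *
st(); d=snap('wrist','w3')
E
```

```text
t 5.05 pos [ 0.5201 -0.232   0.0209] jig [-51.3 -22.3] yaw 9.87 F [-0.9  0.6 -0.7] w 0.025 0.045414224065649655
```

View pics/w3.png

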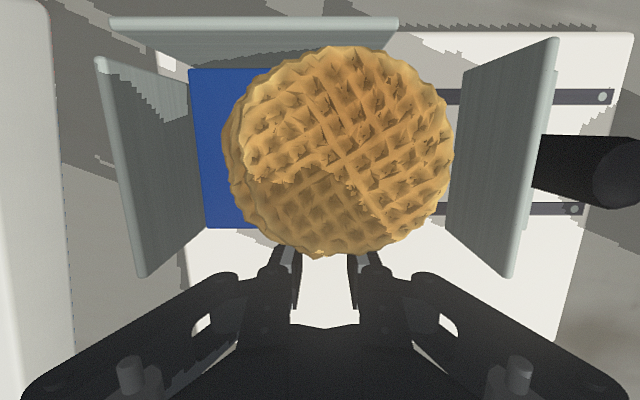

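The stack has moved with the fingers (rim front at (320,257)), and its back edge at (345,46) is not yet clearly at the stop. I'll compute the gap.

```bash
python3 - <<'E'
from h import *
d=load('w3')
for n,p,z in[('topback',(345,46),.057),('topR',(455,145),.057),('stopfoot',(300,68),.012),('stoptop',(250,20),.072),('seatfrontL',(208,228),.02),('front',(320,257),.03),('front',(320,257),.04),('lowL',(226,150),.03),('topL',(240,140),.057)]:
    print(n,z,toj(ray(d,*p,z)))
E
```

```text
topback 0.057 [ 41.7 -29.1]
topR 0.057 [  8.  -71.4]
stopfoot 0.012 [43.2 -9.7]
stoptop 0.072 [44.7 -0.3]
seatfrontL 0.02 [-39.3  42.5]
front 0.03 [-51.9 -19.6]
front 0.04 [-46.9 -19.8]
lowL 0.03 [ 4.1 25. ]
topL 0.057 [9.9 9.8]
```

arm_command:
  series: [0.15,0,0,0,2.5,0.15,0,0,0,2.5,0.15,0,0,0,2.5,0.15,0,0,0,2.5,0,0,0,0,2.5,0,0,0,0,2.5,0,0,0,0,2.5,0,0,0,0,2.5]

```text
time_s: 5.9
position: [0.5221, -0.2304, 0.0202]
tool_rot: [-3.127, -0.271, 0.01]
contact_force: [-22.8, -10.0, 7.9]
gripper_width: 0.0248
finger_force: 12.7
```

arm_command:
  series: [0.1,0,0,0,2.5,0.1,0,0,0,2.5,0,0,0,0,2.5,0,0,0,0,2.5,0,0,0,0,2.5,0,0,0,0,2.5,0,0,0,0,2.5,0,0,0,0,2.5]

```text
time_s: 6.7
position: [0.5223, -0.23, 0.0201]
tool_rot: [-3.126, -0.271, 0.015]
contact_force: [-33.8, -14.6, 14.0]
gripper_width: 0.0248
finger_force: 18.8
```

```bash
python3 - <<'E'
from h import *
st(); d=snap('wrist','w4')
E
```

```text
t 6.7 pos [ 0.5223 -0.23    0.0201] jig [-48.8 -20.7] yaw 9.91 F [-33.8 -14.6  14. ] w 0.0248 18.815106779115922
```

View pics/w4.png

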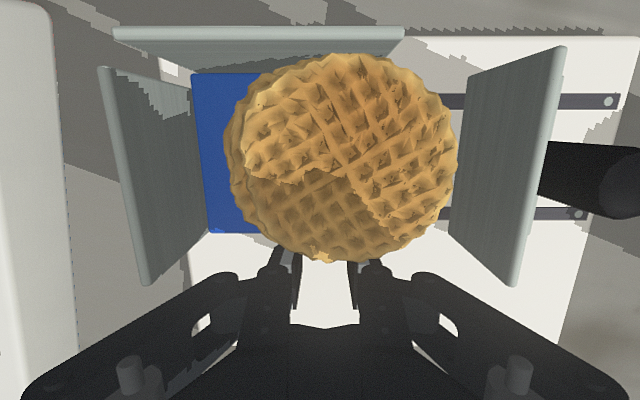

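The view is nearly unchanged, with about 36 N of force: either flush or the fingertips are on the seat edge. Back off, raise 5 mm and re-tap gently.

arm_command:
  series: [-0.8,0,0,0,2.5,-0.5,0,0,0,2.5,0,0,-0.6,0,2.5,0,0,0,0,2.5,0.3,0,0,0,2.5,0,0,0,0,2.5,0,0,0,0,2.5,0,0,0,0,2.5]

```text
time_s: 7.55
position: [0.5182, -0.2322, 0.0268]
tool_rot: [-3.13, -0.271, 0.0]
contact_force: [0.3, 0.2, -0.6]
gripper_width: 0.0247
finger_force: 0.0
```

```bash
python3 - <<'E'
from h import *
st(); d=snap('wrist','w5')
for n,(x,y,z) in dict(topback=(42,-29,57),front20=(-42,-20,30),front57=(-42,-25,57)).items(): print(n,proj(d,tow(x,y,z)).round())
E
```

```text
t 7.55 pos [ 0.5182 -0.2322  0.0268] jig [-53.2 -22.2] yaw 9.89 F [ 0.3  0.2 -0.6] w 0.0247 0.0
topback [344.  44.]
front20 [321. 232.]
front57 [332. 254.]
```

arm_command:
  series: [0.2,0,0,0,2.5,0.2,0,0,0,2.5,0.1,0,0,0,2.5,0.1,0,0,0,2.5,0,0,0,0,2.5,0,0,0,0,2.5,0,0,0,0,2.5,0,0,0,0,2.5]

```text
time_s: 8.4
position: [0.5218, -0.2306, 0.0263]
tool_rot: [-3.128, -0.271, 0.006]
contact_force: [-11.2, -1.8, 1.9]
gripper_width: 0.0251
finger_force: 5.6
```

arm_command:
  series: [-1,0,0,0,2.5,0,0,-4,0,2.5,0,0,-4,0,0,2,4,0,0,0,2,4,0,0,0,1.7,4,0,0,0,0,1.8,0,0,0,0,0,0,0,0]

```text
time_s: 9.2
position: [0.5945, -0.3618, 0.1066]
tool_rot: [3.129, 0.268, 0.002]
contact_force: [-0.3, 0.7, -0.8]
gripper_width: 0.0001
finger_force: 0.0
```

```bash
python3 - <<'E'
from h import *
st(); snap('wrist','w6'); d=snap('top','top6')
im=cv2.imread('pics/w6.png');im2=cv2.imread('pics/top6.png')[170:262,350:482]
im2=cv2.resize(im2,None,fx=4,fy=4,interpolation=cv2.INTER_CUBIC)
im=cv2.resize(im,None,fx=.35,fy=.35)
o=np.zeros((368,528+im.shape[1],3),np.uint8);o[:,:528]=im2;o[:im.shape[0],528:]=im;cv2.imwrite('pics/c6.png',o)
E
```

```text
t 9.2 pos [ 0.5945 -0.3618  0.1066] jig [  -0.4 -163. ] yaw 9.78 F [-0.3  0.7 -0.8] w 0.0001 0.0
```

View pics/c6.png

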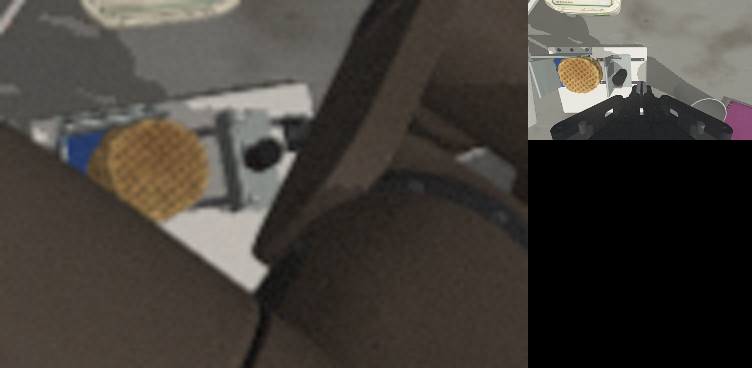

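Fingers sit clear to the right of the post at the right height to go down. Lower and push the guide in.

arm_command:
  series: [0,0,3.2,0,0,0,0,3,0,0,0,-1,0,0,0,0,-1,0,0,0,0,-0.8,0,0,0,0,-0.6,0,0,0,0,-0.4,0,0,0,0,0,0,0,0]

```text
time_s: 10.1
position: [0.5879, -0.3212, 0.0457]
tool_rot: [3.129, 0.271, 0.001]
contact_force: [1.0, -0.1, 0.6]
gripper_width: -0.0001
finger_force: 0.0
```

arm_command:
  series: [0,-0.3,0,0,0,0,-0.3,0,0,0,0,-0.3,0,0,0,0,-0.3,0,0,0,0,-0.3,0,0,0,0,-0.3,0,0,0,0,-0.2,0,0,0,0,0,0,0,0]

```text
time_s: 10.9
position: [0.5839, -0.3016, 0.0447]
tool_rot: [-3.13, -0.271, 0.001]
contact_force: [0.6, -0.3, -0.2]
gripper_width: -0.0002
finger_force: 0.1
```

```bash
python3 - <<'E'
from h import *
st(); snap('wrist','w7')
E
```

```text
t 10.9 pos [ 0.5839 -0.3016  0.0447] jig [  -0.5 -101.8] yaw 9.88 F [ 0.6 -0.3 -0.2] w -0.0002 0.07759024389088154
```

View pics/w7.png

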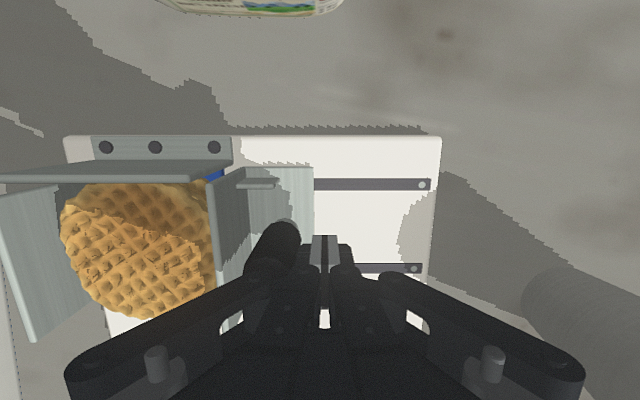

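The guide is against the stack, and the stack (60–215 px wide at row 220) is a few mm short of the side stop. Continue in small steps.

arm_command:
  series: [0,-0.2,0,0,0,0,-0.2,0,0,0,0,-0.1,0,0,0,0,0,0,0,0,0,0,0,0,0,0,0,0,0,0,0,0,0,0,0,0,0,0,0,0]

```text
time_s: 11.75
position: [0.5832, -0.297, 0.0449]
tool_rot: [-3.13, -0.27, -0.0]
contact_force: [-0.6, 0.1, 0.9]
gripper_width: -0.0002
finger_force: 0.0
```

arm_command:
  series: [0,-0.1,0,0,0,0,-0.1,0,0,0,0,-0.1,0,0,0,0,0,0,0,0,0,0,0,0,0,0,0,0,0,0,0,0,0,0,0,0,0,0,0,0]

```text
time_s: 12.55
position: [0.5827, -0.2942, 0.0449]
tool_rot: [3.13, 0.27, 0.0]
contact_force: [0.4, -1.4, -0.3]
gripper_width: 0.0001
finger_force: 0.8
```

arm_command:
  series: [0,-0.1,0,0,0,0,-0.1,0,0,0,0,-0.1,0,0,0,0,0,0,0,0,0,0,0,0,0,0,0,0,0,0,0,0,0,0,0,0,0,0,0,0]

```text
time_s: 13.35
position: [0.5823, -0.2917, 0.0449]
tool_rot: [3.129, 0.27, 0.001]
contact_force: [0.0, -7.3, -1.9]
gripper_width: 0.0001
finger_force: 3.5
```

```bash
python3 - <<'E'
from h import *
st(); snap('wrist','w8')
E
```

```text
t 13.35 pos [ 0.5823 -0.2917  0.0449] jig [ -0.3 -91.8] yaw 9.88 F [ 0.  -7.3 -1.9] w 0.0001 3.499565050005913
```

arm_command:
  series: [0,1,0,0,0,0,0,-3,0,0,0,0,-3.5,0,0,-3,-3.5,0,0,0,-3,-3.5,0,0,0,-2.5,-3.3,0,0,0,0,0,0,0,0,0,0,0,0,0]

```text
time_s: 14.2
position: [0.4823, -0.2139, 0.1103]
tool_rot: [-3.13, -0.271, -0.0]
contact_force: [1.1, -0.9, -0.4]
gripper_width: 0.0
finger_force: 0.0
```

```bash
python3 - <<'E'
from h import *
st(); snap('wrist','w9')
E
```

```text
t 14.2 pos [ 0.4823 -0.2139  0.1103] jig [-85.4   2. ] yaw 9.9 F [ 1.1 -0.9 -0.4] w 0.0 0.0
```

View pics/w9.png

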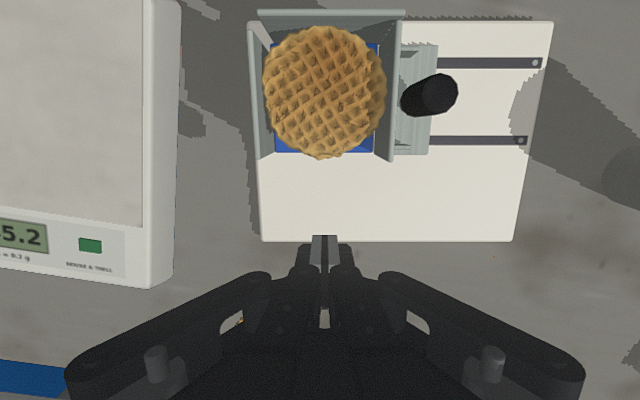

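The stack sits between the stops and the guide, with the top rim front at (322,158), slightly forward of the seat edge. I'll give it a final front tap.

arm_command:
  series: [0,0,4.2,0,0,0,0,4.1,0,0,1,0,0,0,0,0.6,0,0,0,0,0.4,0,0,0,0,0.3,0,0,0,0,0.2,0,0,0,0,0.2,0,0,0,0]

```text
time_s: 15.05
position: [0.5096, -0.2096, 0.0277]
tool_rot: [3.129, 0.27, 0.002]
contact_force: [-0.3, -0.4, 0.7]
gripper_width: -0.0004
finger_force: 0.0
```

arm_command:
  series: [0.2,0,0,0,0,0.2,0,0,0,0,0.1,0,0,0,0,0.1,0,0,0,0,0,0,0,0,0,0,0,0,0,0,0,0,0,0,0,0,0,0,0,0]

```text
time_s: 15.85
position: [0.5149, -0.2085, 0.0268]
tool_rot: [-3.13, -0.27, 0.0]
contact_force: [-0.9, -1.0, -0.4]
gripper_width: -0.0004
finger_force: 0.2
```

```bash
python3 - <<'E'
from h import *
st()
E
```

```text
t 15.85 pos [ 0.5149 -0.2085  0.0268] jig [-52.4   1.8] yaw 9.87 F [-0.9 -1.  -0.4] w -0.0004 0.15790710483997827
```

arm_command:
  series: [0.1,0,0,0,0,0.1,0,0,0,0,0.1,0,0,0,0,0,0,0,0,0,0,0,0,0,0,0,0,0,0,0,0,0,0,0,0,0,0,0,0,0]

```text
time_s: 16.65
position: [0.5163, -0.2077, 0.0266]
tool_rot: [-3.129, -0.27, 0.004]
contact_force: [-8.5, -3.5, 3.3]
gripper_width: -0.0004
finger_force: 5.2
```

arm_command:
  series: [-2,0,0,0,0,-1,0,-4,0,0,0,0,-4.5,0,0,0,0,-4.5,0,0,0,0,-4.5,0,0,0.8,-4.3,0,0,2,0.8,-4.3,0,0,4,0.8,-4.3,0,0,8.5]

```text
time_s: 17.45
position: [0.49, -0.0808, 0.2025]
tool_rot: [3.13, 0.268, 0.002]
contact_force: [0.9, 0.1, -0.2]
gripper_width: 0.0434
finger_force: 0.0
```

arm_command:
  series: [0.8,-4.5,0,0,8.5,0.8,-4.5,0,0,8.5,0.8,-4.5,0,0,8.5,0.8,-4.5,0,0,8.5,0.8,-4.5,0,0,8.5,0.7,-4.5,0,0,8.5,0.7,-4.5,0,0,8.5,0.7,-4.5,0,0,8.5]

```text
time_s: 18.25
position: [0.488, 0.2853, 0.202]
tool_rot: [-3.13, -0.271, -0.001]
contact_force: [1.1, 0.2, -0.5]
gripper_width: 0.0849
finger_force: 0.0
```

arm_command:
  series: [0,0,0,-8.5,8.5,0,0,0,-8.5,8.5,0,0,0,-8.5,8.5,0,0,0,-8.5,8.5,0,0,0,-8.5,8.5,0,0,0,-8.5,8.5,0,0,0,-8.5,8.5,0,0,0,-8.5,8.5]

```text
time_s: 19.05
position: [0.4883, 0.2833, 0.2019]
tool_rot: [-2.438, -1.982, -0.0]
contact_force: [-0.3, -0.1, -1.0]
gripper_width: 0.0847
finger_force: 0.0
```

arm_command:
  series: [0,0,0,-4.6,8.5,0,0,0,0,8.5,0,0,0,0,8.5,0,0,0,0,8.5,0,0,0,0,8.5,0,0,0,0,8.5,0,0,0,0,8.5,0,0,0,0,8.5]

```text
time_s: 19.85
position: [0.4883, 0.2832, 0.2019]
tool_rot: [2.363, 2.07, 0.0]
contact_force: [-0.2, -0.1, -0.1]
gripper_width: 0.0856
finger_force: 0.0
```

```bash
python3 - <<'E'
from h import *
st(); snap('wrist','w10'); snap('top','top10')
a=cv2.imread('pics/w10.png'); b=cv2.resize(cv2.imread('pics/top10.png')[180:262,350:482],None,fx=4,fy=4,interpolation=cv2.INTER_CUBIC)
a=cv2.resize(a,None,fx=.42,fy=.42,interpolation=cv2.INTER_AREA)
o=np.zeros((328,528+a.shape[1],3),np.uint8);o[:,:528]=b;o[:a.shape[0],528:]=a;cv2.imwrite('pics/c10.png',o)
E
```

```text
t 19.85 pos [0.4883 0.2832 0.2019] jig [  6.2 490.7] yaw 82.46 F [-0.2 -0.1 -0.1] w 0.0856 0.0
```

View pics/c10.png

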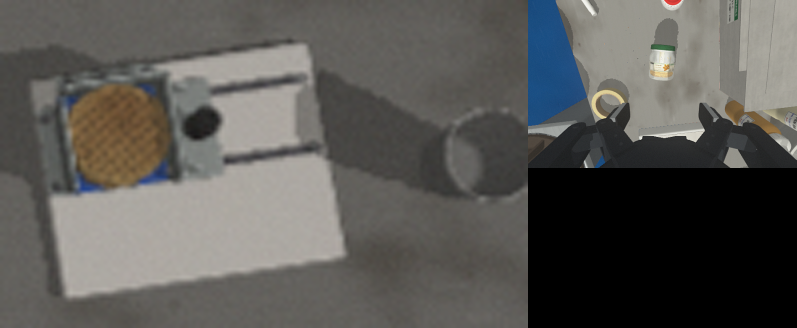

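The stack is squared in the jig with the guide against it. The jar lies straight ahead in the wrist view, with its lid at about (319,114). That was my eleventh view against the allowed ten; I miscounted. From here I'll measure numerically without viewing.

```bash
python3 - <<'E'
from h import *
d=load('w10'); p=d['pixels']; h=cv2.cvtColor(p,cv2.COLOR_RGB2HSV)
m=((h[...,0]>45)&(h[...,0]<90)&(h[...,1]>110)&(h[...,2]>25)).astype(np.uint8); m[:, :240]=0;m[:,400:]=0;m[220:]=0
n,l,s,c=cv2.connectedComponentsWithStats(m);i=1+s[1:,4].argmax();print(s[i],c[i])
r=cv2.minAreaRect(np.argwhere(l==i)[:,::-1].astype(np.float32));print(r)
x,y,w,hh=s[i][:4]
M=Ro.from_rotvec(readout.sense()['tool_rot']).as_matrix();P=readout.sense()['position']
for n,u,z in[('lidL',(x,y+hh/2),.031),('lidR',(x+w,y+hh/2),.031),('lidtop',(x+w/2,y),.031),('lidtop_hi',(x+w/2,y),.062),('lid rim near, top',(x+w/2,y+hh),.062)]:
    X=ray(d,*u,z);print(n,X.round(4),'tool xy mm',(M.T@(X-P)*1000).round(1)[:2])
# outline slices of body vs bench: print color column along center
print([tuple(map(int,p[v,319])) for v in range(150,215,4)])
E
```

```text
[303 116  20   2  22] [312.63636364 116.45454545]
((312.5, 116.5), (19.0, 1.0), -0.0)
lidL [0.4748 0.363  0.031 ] tool xy mm [ 77.3 -23.8]
lidR [0.4964 0.3602 0.031 ] tool xy mm [77.3 -2.1]
lidtop [0.4857 0.3626 0.031 ] tool xy mm [ 78.4 -12.9]
lidtop_hi [0.4868 0.3613 0.062 ] tool xy mm [ 77.2 -11.7]
lid rim near, top [0.4865 0.3595 0.062 ] tool xy mm [ 75.4 -11.7]
[(219, 220, 211), (246, 245, 235), (244, 242, 229), (241, 238, 222), (235, 230, 210), (207, 211, 175), (212, 186, 145), (241, 220, 159), (210, 187, 145), (204, 204, 193), (199, 200, 188), (139, 137, 128), (140, 136, 126), (140, 137, 128), (137, 134, 123), (132, 128, 117), (132, 129, 119)]
```

```bash
python3 - <<'E'
from h import *
d=load('w10'); p=d['pixels'].astype(int)
m=((p[...,1]-p[...,0]>15)&(p[...,1]-p[...,2]>5)).astype(np.uint8); m[:, :240]=0;m[:,400:]=0;m[220:]=0
n,l,s,c=cv2.connectedComponentsWithStats(m);i=1+s[1:,4].argmax();print(s[i],c[i])
print(cv2.minAreaRect(np.argwhere(l==i)[:,::-1].astype(np.float32)))
x,y,w,hh=s[i][:4]
M=Ro.from_rotvec(readout.sense()['tool_rot']).as_matrix();P=np.array(readout.sense()['position'])
for n,u,z in[('lidL',(x,y+hh/2),.031),('lidR',(x+w,y+hh/2),.031),('lidfar z31',(x+w/2,y),.031),('lidfar z62',(x+w/2,y),.062),('lid near top',(x+w/2,y+hh),.062),('foot z31',(319,193),.031),('foot z62',(319,193),.062),('foot z5',(319,193),.005)]:
    X=ray(d,*u,z);print(n,X.round(4),(M.T@(X-P)*1000).round(1)[:2])
for v in (135,150,165,180): # body edges
    b=np.where((p[v,240:400].sum(1)>480))[0]+240; print(v,b.min(),b.max())
E
```

```text
[292 106  58  16 696] [320.99425287 112.86637931]
((320.9584655761719, 112.6865234375), (57.217288970947266, 12.941442489624023), 5.440331935882568)
lidL [0.4635 0.3676 0.031 ] [ 80.4 -35.6]
lidR [0.5258 0.3594 0.031 ] [80.5 27.2]
lidfar z31 [0.4957 0.3716 0.031 ] [88.7 -4.2]
lidfar z62 [0.4958 0.3695 0.062 ] [86.5 -3.9]
lid near top [0.4938 0.3547 0.062 ] [71.6 -3.9]
foot z31 [0.4805 0.2767 0.031 ] [-7.5 -6.8]
foot z62 [0.4821 0.2839 0.062 ] [-0.2 -6.2]
foot z5 [0.4792 0.2706 0.005 ] [-13.7  -7.3]
135 290 346
150 289 344
165 289 341
180 288 332
```

arm_command:
  series: [4,-0.5,0,0,8.54,3.3,0,0,0,8.54,0,0,0,5.5,8.54,0,0,4.5,0,8.54,0,0,4.5,0,8.54,0,0,2,0,8.54,0,0,0,0,8.54,0,0,0,0,8.54]

```text
time_s: 20.75
position: [0.4932, 0.3564, 0.0923]
tool_rot: [-2.459, -1.955, 0.0]
contact_force: [-0.1, 0.7, 0.7]
gripper_width: 0.0854
finger_force: 0.0
```

```bash
python3 - <<'E'
from h import *
st(); d=snap('wrist','w11'); p=d['pixels'].astype(int)
m=((p[...,1]-p[...,0]>15)&(p[...,1]-p[...,2]>5)).astype(np.uint8); m[:,:180]=0;m[:,460:]=0
n,l,s,c=cv2.connectedComponentsWithStats(m);i=1+s[1:,4].argmax();print(s[i],c[i])
print(cv2.minAreaRect(np.argwhere(l==i)[:,::-1].astype(np.float32)))
M=Ro.from_rotvec(readout.sense()['tool_rot']).as_matrix();P=np.array(readout.sense()['position'])
x,y,w,hh=s[i][:4]
for n,u,z in[('lidL',(x,y+hh/2),.031),('lidR',(x+w,y+hh/2),.031),('lidfar z31',(x+w/2,y),.031),('lidfar z62',(x+w/2,y),.062),('near z62',(x+w/2,y+hh),.062)]:
    X=ray(d,*u,z);print(n,X.round(4),(M.T@(X-P)*1000).round(1)[:2])
# where do tips project
for yy in(-42,42): print(proj(d,P+M@np.array([0,yy/1000,-.013])).round())
E
```

```text
t 20.75 pos [0.4932 0.3564 0.0923] jig [ 23.5 561.9] yaw 76.97 F [-0.1  0.7  0.7] w 0.0854 0.0
[ 285  191   82   38 2252] [325.15852575 210.82637655]
((325.5, 209.5), (37.0, 81.0), 90.0)
lidL [0.4639 0.3682 0.031 ] [  4.3 -31.6]
lidR [0.5257 0.3539 0.031 ] [ 4.4 31.8]
lidfar z31 [0.4982 0.3757 0.031 ] [19.4  0.1]
lidfar z62 [0.4996 0.3827 0.062 ] [26.6 -0.1]
near z62 [0.4937 0.3573 0.062 ] [ 0.5 -0.1]
[245. 261.]
[408. 261.]
```

arm_command:
  series: [0,0,4,0,8.54,0,0,3,0,8.54,0,0,1.2,0,8.54,0,0,0,0,8.54,0,0,0,0,6,0,0,0,0,5.5,0,0,0,0,5.5,0,0,0,0,5.5]
  newtons: 20

```text
time_s: 21.6
position: [0.4939, 0.357, 0.0119]
tool_rot: [2.459, 1.955, 0.004]
contact_force: [-2.1, 0.5, 8.3]
gripper_width: 0.0629
finger_force: 19.0
```

arm_command:
  series: [0,0,-1,0,5.5,0,0,-1.5,0,5.5,0,0,-2,0,5.5,0,0,-2.5,0,5.5,0,0,-2.5,0,5.5,0,0,-2.5,0,5.5,0,0,0,0,5.5,0,0,0,0,5.5]

```text
time_s: 22.4
position: [0.4933, 0.3565, 0.1313]
tool_rot: [2.459, 1.955, 0.003]
contact_force: [0.5, 0.6, -3.6]
gripper_width: 0.0626
finger_force: 21.6
```

```bash
python3 - <<'E'
from h import *
st(); s=readout.sense(); print(np.round(s['torque'],3))
d=snap('wrist','w12'); p=d['pixels'].astype(int); snap('scene','s12'); snap('top','t12')
m=((p[...,1]-p[...,0]>15)&(p[...,1]-p[...,2]>5)).astype(np.uint8); m[:,:180]=0;m[:,460:]=0
n,l,s,c=cv2.connectedComponentsWithStats(m);i=1+s[1:,4].argmax();print(s[i],c[i])
M=Ro.from_rotvec(readout.sense()['tool_rot']).as_matrix();P=np.array(readout.sense()['position'])
# predicted lid outline & foot for tilt hypotheses, scene camera colours
e=load('s12'); q_=e['pixels'].astype(int)
m=((q_[...,1]-q_[...,0]>10)&(q_[...,1]-q_[...,2]>3)).astype(np.uint8)
u0=proj(e,P+M@[0,0,-.024]).astype(int);print('grasp px',u0)
x,y=u0; mm=m[y-50:y+50,x-50:x+50];n,l,s,c=cv2.connectedComponentsWithStats(mm)
for i in range(1,n):
  if s[i,4]>15: print(s[i],c[i]+u0-50)
for th in (0,30,60,90):
  a=M@np.array([np.sin(np.radians(th)),0,-np.cos(np.radians(th))]); G=P+M@[0,0,-.024]
  print(th,'lid end',proj(e,G+.012*a).round(),'foot',proj(e,G-.072*a).round())
  print('   wrist',proj(d,G+.012*a).round(),'foot',proj(d,G-.072*a).round())
E
```

```text
t 22.4 pos [0.4933 0.3565 0.1313] jig [ 23.7 562. ] yaw 76.97 F [ 0.5  0.6 -3.6] w 0.0626 21.59283455723198
[0.113 0.021 0.055]
[ 258  222  133   84 8581] [322.28225149 264.99813542]
grasp px [292 244]
[ 42  44  14  17 157] [291.06369427 245.8343949 ]
[ 0 58 10 11 37] [246.16216216 256.43243243]
0 lid end [292. 242.] foot [293. 260.]
   wrist [325. 284.] foot [324. 222.]
30 lid end [291. 243.] foot [300. 253.]
   wrist [325. 270.] foot [324. 272.]
60 lid end [290. 245.] foot [305. 243.]
   wrist [324. 257.] foot [324. 327.]
90 lid end [290. 246.] foot [307. 234.]
   wrist [324. 248.] foot [324. 388.]
```

```bash
cat > tilt.py <<'E'
from h import *
def lidmask(d):
    p=d['pixels'].astype(int); m=((p[...,1]-p[...,0]>15)&(p[...,1]-p[...,2]>5)).astype(np.uint8); m[:,:180]=0;m[:,460:]=0
    n,l,s,c=cv2.connectedComponentsWithStats(m);return (l==1+s[1:,4].argmax())
def run(d,s,off=.012,back=.024,ths=range(-10,100,5)):
    mk=lidmask(d); M=Ro.from_rotvec(s['tool_rot']).as_matrix();P=np.array(s['position']);G=P+M@[0,0,-back]
    ph=np.linspace(0,2*np.pi,60)
    vis=np.ones((400,640),bool); r=np.where(mk)[0].max(); vis[r:]=False
    out=[]
    for th in np.radians(list(ths)):
        a=M@np.array([np.sin(th),0,-np.cos(th)]); b=M@np.array([np.cos(th),0,np.sin(th)]); c=M@np.array([0,1,0])
        pts=np.array([proj(d,G+(off-h)*a+.0315*(np.cos(t)*b+np.sin(t)*c)) for h in(0,.01) for t in ph])
        im=np.zeros((400,640),np.uint8); cv2.fillConvexPoly(im,cv2.convexHull(pts.astype(np.float32)).astype(int),1)
        im=(im>0)&vis; out.append((round((im&mk).sum()/(im|mk).sum(),3),round(np.degrees(th))))
    print('iou',sorted(out)[::-1][:4])
E
python3 - <<'E'
from tilt import *
d=load('w12'); s=readout.sense()
for b in(.019,.024,.03): run(d,s,back=b)
m=lidmask(d)
for r in range(222,308,8): print(r,np.where(m[r])[0][[0,-1]],m[r].sum())
E
```

```text
iou [(np.float64(0.866), 85), (np.float64(0.84), 90), (np.float64(0.836), 80), (np.float64(0.801), 75)]
iou [(np.float64(0.876), 90), (np.float64(0.857), 85), (np.float64(0.825), 95), (np.float64(0.822), 80)]
iou [(np.float64(0.81), 80), (np.float64(0.801), 85), (np.float64(0.787), -10), (np.float64(0.783), 75)]
222 [314 331] 11
230 [283 360] 78
238 [269 382] 67
246 [262 387] 120
254 [259 389] 131
262 [258 389] 130
270 [259 389] 126
278 [259 388] 127
286 [265 382] 118
294 [273 373] 96
302 [291 352] 62
```

```bash
python3 - <<'E'
from h import *
p=load('w12')['pixels']; print([(r,*map(int,p[r,322])) for r in range(130,345,7)])
e=load('s12')['pixels']
for r in range(226,276,3): print(r,[tuple(map(int,e[r,c])) for c in range(276,316,6)])
E
```

```text
[(130, 156, 157, 147), (137, 158, 156, 147), (144, 158, 157, 148), (151, 161, 158, 151), (158, 158, 157, 148), (165, 161, 159, 149), (172, 161, 158, 150), (179, 158, 157, 149), (186, 158, 156, 149), (193, 159, 156, 146), (200, 159, 157, 148), (207, 157, 156, 147), (214, 157, 154, 148), (221, 156, 152, 143), (228, 49, 70, 54), (235, 57, 77, 58), (242, 47, 68, 50), (249, 49, 73, 52), (256, 54, 77, 57), (263, 50, 73, 51), (270, 55, 73, 55), (277, 56, 83, 56), (284, 68, 114, 76), (291, 62, 112, 73), (298, 68, 120, 77), (305, 186, 168, 120), (312, 237, 235, 223), (319, 241, 238, 220), (326, 246, 245, 229), (333, 46, 48, 47), (340, 43, 44, 42)]
226 [(93, 79, 60), (70, 71, 70), (72, 74, 71), (71, 71, 69), (107, 108, 101), (208, 207, 198), (210, 210, 199)]
229 [(175, 171, 162), (74, 75, 73), (70, 71, 70), (68, 68, 66), (97, 98, 97), (222, 223, 214), (207, 208, 199)]
232 [(179, 179, 168), (68, 70, 67), (68, 69, 67), (69, 69, 68), (98, 99, 97), (121, 114, 101), (168, 165, 155)]
235 [(188, 185, 176), (66, 66, 62), (132, 130, 125), (69, 69, 69), (67, 68, 66), (103, 105, 105), (196, 196, 186)]
23
[... 860 characters left out ...]
, 153, 142), (151, 147, 135), (155, 152, 142), (143, 138, 127), (147, 143, 132)]
262 [(156, 154, 143), (150, 147, 136), (159, 158, 148), (162, 161, 151), (156, 150, 142), (153, 149, 139), (158, 157, 144)]
265 [(149, 146, 135), (161, 159, 146), (169, 167, 157), (168, 164, 157), (160, 156, 146), (165, 162, 153), (167, 164, 155)]
268 [(150, 147, 136), (165, 164, 154), (166, 164, 155), (167, 164, 156), (166, 165, 155), (168, 165, 157), (166, 164, 156)]
271 [(164, 160, 152), (168, 165, 157), (169, 166, 158), (168, 166, 158), (165, 164, 155), (168, 166, 157), (167, 166, 157)]
274 [(166, 165, 155), (167, 166, 157), (169, 166, 156), (167, 167, 157), (166, 162, 153), (167, 165, 156), (164, 162, 151)]
```

The jar is still level: pad friction holds it. I'll lower it to a safe height, then ease the grip so the foot can swing down.

arm_command:
  series: [0,0,2.5,0,5.5,0,0,2.5,0,5.5,0,0,1.2,0,5.5,0,0,0,0,6.1,0,0,0,0,6.2,0,0,0,0,6.2,0,0,0,0,6.2,0,0,0,0,6.2]

```text
time_s: 23.35
position: [0.4933, 0.3565, 0.0686]
tool_rot: [2.459, 1.955, 0.002]
contact_force: [-0.1, 0.3, -2.9]
gripper_width: 0.0626
finger_force: 22.1
```

```bash
cat > chk.py <<'E'
from h import *
import sys
st(); d=snap('wrist',sys.argv[1]); p=d['pixels']; snap('scene','s'+sys.argv[1])
print([(r,*map(int,p[r,322])) for r in range(200,335,9)])
E
python3 chk.py w13
```

```text
t 23.35 pos [0.4933 0.3565 0.0686] jig [ 23.7 562. ] yaw 76.97 F [-0.1  0.3 -2.9] w 0.0626 22.12696577378665
[(200, 120, 120, 114), (209, 120, 119, 111), (218, 157, 158, 146), (227, 50, 72, 52), (236, 48, 71, 54), (245, 45, 69, 51), (254, 51, 74, 55), (263, 48, 70, 51), (272, 50, 68, 51), (281, 59, 92, 63), (290, 60, 112, 68), (299, 65, 121, 74), (308, 209, 186, 146), (317, 242, 240, 222), (326, 247, 245, 229)]
```

arm_command:
  series: [0,0,0,-8,5.5,0,0,0,-3,5.5,-4.5,0,0,0,5.5,-4.5,0,1,0,5.5,-4,0,1,0,5.5,-3,0,0.6,0,5.5,0,0,0,0,5.5,0,0,0,0,5.5]

```text
time_s: 24.25
position: [0.4878, 0.1964, 0.0422]
tool_rot: [2.262, 2.18, 0.001]
contact_force: [0.2, 0.2, -3.2]
gripper_width: 0.0627
finger_force: 26.9
```

```bash
python3 chk.py w14; python3 - <<'E'
from h import *
d=load('top10'); p=d['pixels'].astype(int)
# left edge of scale along rows in top view
for r in(205,220,235,250): 
    g=p[r,270:300].sum(1); print(r,270+int(np.diff(g).argmax())+1, ray(d,270+int(np.diff(g).argmax())+.5,r,.049).round(4))
E
```

```text
t 24.25 pos [0.4878 0.1964 0.0422] jig [ -9.3 405.3] yaw 87.88 F [ 0.2  0.2 -3.2] w 0.0627 26.937123925890774
[(200, 114, 111, 101), (209, 112, 107, 100), (218, 109, 104, 96), (227, 50, 73, 54), (236, 52, 78, 56), (245, 49, 72, 52), (254, 47, 74, 53), (263, 50, 76, 53), (272, 62, 79, 61), (281, 66, 105, 73), (290, 68, 122, 76), (299, 71, 127, 81), (308, 215, 190, 146), (317, 245, 244, 232), (326, 249, 248, 238)]
205 285 [0.5866 0.1125 0.049 ]
220 285 [0.5369 0.1105 0.049 ]
235 284 [0.4876 0.1119 0.049 ]
250 283 [0.4388 0.1132 0.049 ]
```

arm_command:
  series: [-1.3,0,0,0,5.5,-0.4,0,0,0,5.5,-0.5,0,-0.8,0,5.5,-0.4,0,-1,0,5.5,-0.7,0,-0.7,0,5.5,-0.7,0,-0.7,0,5.5,0,0,0,0,5.5,0,0,0,0,5.5]

```text
time_s: 25.15
position: [0.4876, 0.1584, 0.0755]
tool_rot: [2.258, 2.182, 0.007]
contact_force: [-1.5, 15.4, 16.4]
gripper_width: 0.0625
finger_force: 57.3
```

```bash
python3 chk.py w15; python3 - <<'E'
from tilt import *
s=readout.sense(); run(load('w14'),s); run(load('w15'),s); m=lidmask(load('w15')); print(np.where(m)[0].min(),np.where(m)[0].max(),np.where(m)[1].min(),np.where(m)[1].max())
E
```

```text
t 25.15 pos [0.4876 0.1584 0.0755] jig [-16.1 367.8] yaw 88.03 F [-1.5 15.4 16.4] w 0.0625 57.32613576343283
[(200, 118, 114, 108), (209, 54, 86, 58), (218, 64, 94, 67), (227, 59, 91, 66), (236, 59, 94, 67), (245, 54, 88, 59), (254, 59, 92, 61), (263, 58, 93, 66), (272, 54, 90, 62), (281, 51, 88, 58), (290, 49, 87, 57), (299, 51, 88, 59), (308, 52, 89, 59), (317, 52, 86, 58), (326, 53, 88, 61)]
iou [(np.float64(0.0), 95), (np.float64(0.0), 90), (np.float64(0.0), 85), (np.float64(0.0), 80)]
iou [(np.float64(0.829), 5), (np.float64(0.828), 10), (np.float64(0.824), 15), (np.float64(0.82), 0)]
208 331 250 397
```

Rotating: the lid face now shows as a wide disc in the wrist camera. Continue along the arc, slightly higher.

arm_command:
  series: [0,0,-0.4,0,5.5,-0.8,0,-0.5,0,5.5,-0.9,0,-0.5,0,5.5,-1,0,-0.3,0,5.5,-1,0,-0.2,0,5.5,0,0,0,0,5.5,0,0,0,0,5.5,0,0,0,0,5.5]

```text
time_s: 26.05
position: [0.4847, 0.1186, 0.0933]
tool_rot: [2.261, 2.181, 0.0]
contact_force: [-1.4, -1.3, 14.4]
gripper_width: 0.063
finger_force: 30.9
```

```bash
python3 chk.py w16; python3 - <<'E'
from tilt import *
s=readout.sense(); d=load('w16')
for o in (.008,.012,.016): run(d,s,off=o)
m=lidmask(d); print(np.where(m)[0].min(),np.where(m)[0].max(),np.where(m)[1].min(),np.where(m)[1].max())
for r in range(200,330,10):
    w=np.where(m[r])[0]; print(r,w[[0,-1]] if len(w) else None,end=' ')
e=load('sw16')['pixels']; E=load('sw16');P=np.array(s['position'])
u=proj(E,P+[0,0,.024]).astype(int);print(u)
for r in range(u[1]-12,u[1]+34,3): print(r,[tuple(map(int,e[r,c])) for c in range(u[0]-20,u[0]+24,5)])
E
```

```text
t 26.05 pos [0.4847 0.1186 0.0933] jig [-25.7 329.1] yaw 87.94 F [-1.4 -1.3 14.4] w 0.063 30.936961686238647
[(200, 148, 147, 136), (209, 140, 141, 134), (218, 146, 147, 138), (227, 145, 144, 138), (236, 68, 102, 72), (245, 79, 113, 79), (254, 66, 108, 73), (263, 67, 109, 73), (272, 64, 106, 72), (281, 62, 102, 68), (290, 66, 106, 72), (299, 68, 107, 73), (308, 63, 103, 66), (317, 61, 104, 69), (326, 59, 106, 66)]
iou [(np.float64(0.676), 85), (np.float64(0.672), 80), (np.float64(0.654), 75), (np.float64(0.64), 70)]
iou [(np.float64(0.655), -10), (np.float64(0.639), -5), (np.float64(0.628), 0), (np.float64(0.622), 5)]
iou [(np.float64(0.696), -10), (np.float64(0.675), -5), (np.float64(0.656), 0), (np.float64(0.642), 5)]
228 332 251 397
200 None 210 None 220 None 230 [305 340] 240 [284 363] 250 [273 375] 260 [265 382] 270 [260 385] 280 [254 388] 290 [253 396] 300 [251 397] 310 [255 394] 320 [259 390] [326 215]
203 [(164, 162, 154), (103, 104, 100), (84, 84, 83), (70, 69, 68), (70, 71, 69), (71, 70, 67), (93, 90, 88), (108, 108, 109), (230, 226, 207)]
206 [(166, 166, 157), (135, 147, 1
[... 1583 characters left out ...]
, (204, 203, 195), (203, 204, 193), (202, 202, 193), (229, 229, 223)]
239 [(165, 163, 153), (140, 138, 131), (117, 116, 111), (153, 152, 142), (163, 163, 153), (158, 157, 146), (193, 191, 179), (206, 206, 196), (204, 203, 195)]
242 [(137, 135, 128), (121, 119, 113), (118, 117, 109), (113, 110, 103), (163, 161, 150), (163, 162, 154), (166, 165, 155), (165, 161, 152), (206, 205, 197)]
245 [(114, 114, 105), (115, 113, 105), (113, 110, 102), (114, 113, 107), (162, 159, 149), (166, 163, 155), (165, 162, 155), (166, 165, 154), (165, 162, 153)]
248 [(115, 113, 106), (113, 111, 103), (108, 108, 99), (158, 155, 143), (165, 162, 151), (162, 160, 152), (166, 164, 155), (163, 161, 151), (165, 163, 152)]
```

The jar is now nearly upright with its foot on the scale's edge, reacting 14 N. I'll lift it, carry it over the scale and press lightly on the flat top to square it.

arm_command:
  series: [0,0,-2.5,0,5.5,-4,0,0,0,5.5,-4,0,0,0,5.5,-1,0,0,0,5.5,0,0,1,0,5.5,0,0,0.7,0,5.5,0,0,0.4,0,5.5,0,0,0,0,5.5]

```text
time_s: 26.95
position: [0.4807, 0.0302, 0.0959]
tool_rot: [-2.258, -2.182, 0.002]
contact_force: [-0.4, 0.3, -3.7]
gripper_width: 0.0627
finger_force: 26.2
```

```bash
python3 chk.py w17; python3 - <<'E'
from tilt import *
s=readout.sense(); d=load('w17'); m=lidmask(d); print(np.where(m)[0].min(),np.where(m)[0].max(),np.where(m)[1].min(),np.where(m)[1].max())
p=d['pixels'];print([(r,*map(int,p[r,330])) for r in range(215,262,3)])
E
```

```text
t 26.95 pos [0.4807 0.0302 0.0959] jig [-44.9 242.8] yaw 88.03 F [-0.4  0.3 -3.7] w 0.0627 26.15248322021216
[(200, 187, 185, 175), (209, 188, 186, 176), (218, 184, 183, 174), (227, 119, 117, 111), (236, 59, 88, 63), (245, 71, 98, 72), (254, 57, 90, 64), (263, 56, 91, 64), (272, 55, 90, 62), (281, 52, 89, 59), (290, 54, 86, 58), (299, 58, 90, 60), (308, 52, 90, 60), (317, 48, 84, 54), (326, 49, 86, 57)]
230 332 251 397
[(215, 186, 185, 175), (218, 187, 185, 174), (221, 185, 183, 173), (224, 182, 179, 170), (227, 181, 180, 173), (230, 47, 61, 45), (233, 57, 75, 56), (236, 58, 84, 60), (239, 59, 90, 63), (242, 66, 96, 68), (245, 68, 95, 69), (248, 64, 93, 68), (251, 59, 92, 64), (254, 60, 92, 64), (257, 55, 88, 60), (260, 61, 94, 64)]
```

arm_command:
  series: [0,0,0.2,0,5.5,0,0,0.1,0,5.5,0,0,0.1,0,5.5,0,0,0,0,5.5,0,0,0,0,5.5,0,0,0,0,5.5,0,0,0,0,5.5,0,0,0,0,5.5]

```text
time_s: 27.85
position: [0.4821, 0.0296, 0.0938]
tool_rot: [2.259, 2.181, 0.002]
contact_force: [-2.3, 0.6, 16.9]
gripper_width: 0.0627
finger_force: 26.7
```

arm_command:
  series: [0,0,-0.2,0,5.5,0,0,0,0,6.5,0,0,0,0,7,0,0,0,0,7.5,0,0,0,0,7.5,0,0,0,0,7.5,0,0,0,0,7.5,0,0,0,0,7.5]

```text
time_s: 28.65
position: [0.4813, 0.0294, 0.0948]
tool_rot: [-2.26, -2.182, 0.0]
contact_force: [0.7, -0.0, -0.2]
gripper_width: 0.075
finger_force: 0.0
```

```bash
python3 chk.py w18; python3 - <<'E'
from tilt import *
s=readout.sense(); d=load('w18'); m=lidmask(d); print(np.where(m)[0].min(),np.where(m)[0].max(),np.where(m)[1].min(),np.where(m)[1].max())
M=Ro.from_rotvec(s['tool_rot']).as_matrix();P=np.array(s['position'])
ph=np.linspace(0,2*np.pi,200)
for z in(.133,.123):
  c=P+M@[0,0,0];c[2]=z
  pts=np.array([proj(d,c+.0315*np.array([np.cos(t),np.sin(t),0])) for t in ph]);print(z,'pred rows',pts[:,1].min().round(),pts[:,1].max().round(),'cols',pts[:,0].min().round(),pts[:,0].max().round())
E
```

```text
t 28.65 pos [0.4813 0.0294 0.0948] jig [-44.4 241.9] yaw 87.97 F [ 0.7 -0.  -0.2] w 0.075 0.0
[(200, 177, 175, 166), (209, 178, 175, 165), (218, 178, 176, 166), (227, 125, 124, 120), (236, 125, 126, 118), (245, 119, 103, 76), (254, 135, 113, 74), (263, 133, 112, 74), (272, 134, 110, 68), (281, 37, 54, 43), (290, 46, 59, 43), (299, 54, 85, 57), (308, 67, 97, 68), (317, 58, 95, 64), (326, 53, 96, 62)]
281 333 261 384
0.133 pred rows 219.0 349.0 cols 252.0 400.0
0.123 pred rows 212.0 333.0 cols 258.0 394.0
```

```bash
python3 - <<'E'
from tilt import *
s=readout.sense(); d=load('w18'); p=d['pixels']
print([(r,*map(int,p[r,322])) for r in range(228,312,4)])
M=Ro.from_rotvec(s['tool_rot']).as_matrix();P=np.array(s['position'])
for sh in(-.015,-.02,-.025,-.03,-.035):
  r=lambda z,R:round(proj(d,np.append((P+M@[sh+R,0,0])[:2],z))[1])
  print(sh,'foot',r(.049,.031),'body',r(.06,.034),'lid bottom',r(.123,.0315),'lid top',r(.133,.0315))
m=lidmask(d)
for r in range(285,333,8): w=np.where(m[r])[0];print(r,w[[0,-1]],w[[0,-1]].mean())
E
```

```text
[(228, 129, 127, 122), (232, 128, 130, 124), (236, 125, 126, 118), (240, 119, 103, 77), (244, 120, 106, 78), (248, 117, 100, 73), (252, 138, 113, 76), (256, 133, 109, 72), (260, 134, 110, 72), (264, 134, 111, 71), (268, 138, 114, 75), (272, 134, 110, 68), (276, 137, 114, 75), (280, 135, 112, 74), (284, 46, 60, 44), (288, 43, 60, 41), (292, 45, 62, 42), (296, 43, 64, 44), (300, 57, 90, 62), (304, 51, 91, 59), (308, 67, 97, 68)]
-0.015 foot 202 body 202 lid bottom 244 lid top 253
-0.02 foot 208 body 209 lid bottom 254 lid top 264
-0.025 foot 215 body 216 lid bottom 264 lid top 275
-0.03 foot 222 body 223 lid bottom 274 lid top 285
-0.035 foot 228 body 230 lid bottom 283 lid top 296
285 [300 321] 310.5
293 [285 357] 321.0
301 [276 369] 322.5
309 [273 379] 326.0
317 [267 381] 324.0
325 [264 378] 321.0
```

The jar stands upright on the scale, 36 mm behind the tool. I'll regrip it centred and measure the stack from the earlier top image meanwhile.

arm_command:
  series: [0,0,0,0,8.54,0,0,0,0,8.54,-1.8,0,0,0,8.54,-1.8,0,0,0,8.54,0,0,0,0,8.54,0,0,0,0,5.5,0,0,0,0,5.5,0,0,0,0,5.5]
  newtons: 30

```text
time_s: 29.55
position: [0.4804, -0.0062, 0.0955]
tool_rot: [2.259, 2.182, 0.001]
contact_force: [-3.3, -5.1, 16.2]
gripper_width: 0.0648
finger_force: 29.0
```

```bash
python3 chk.py w19; python3 - <<'E'
from tilt import *
d=load('w19'); m=lidmask(d); s=readout.sense();M=Ro.from_rotvec(s['tool_rot']).as_matrix();P=np.array(s['position'])
print(np.where(m)[0].min(),np.where(m)[1].min(),np.where(m)[1].max())
for sh in(-.01,-.005,0,.005):
  r=lambda z,R:round(proj(d,np.append((P+M@[sh+R,0,0])[:2],z))[1])
  print(sh,'foot',r(.049,.031),'lid bottom',r(.123,.0315),'lid top',r(.133,.0315))
t=load('top10'); h=cv2.cvtColor(t['pixels'],cv2.COLOR_RGB2HSV)
k=((h[...,0]>8)&(h[...,0]<25)&(h[...,1]>90)).astype(np.uint8); k[:195]=0;k[235:]=0;k[:,:355]=0;k[:,402:]=0
n,l,ss,c=cv2.connectedComponentsWithStats(k);i=1+ss[1:,4].argmax();print(ss[i],c[i])
for z in(.057,.045):
  X=ray(t,*c[i],z);print(X.round(4),toj(X))
# same post & base corner sanity
b=(t['pixels'].max(2)<45).astype(np.uint8);b[:200]=0;b[225:]=0;b[:,:390]=0;b[:,:390]=0;b[:,410:]=0
n,l,ss,c=cv2.connectedComponentsWithStats(b);i=1+ss[1:,4].argmax();print(ss[i],toj(ray(t,*c[i],.07)))
E
```

```text
t 29.55 pos [ 0.4804 -0.0062  0.0955] jig [-51.5 207. ] yaw 88.01 F [-3.3 -5.1 16.2] w 0.0648 28.958512747194618
[(200, 144, 124, 90), (209, 40, 57, 42), (218, 49, 75, 53), (227, 49, 74, 50), (236, 55, 92, 61), (245, 55, 94, 61), (254, 59, 96, 66), (263, 57, 94, 63), (272, 56, 93, 61), (281, 58, 95, 64), (290, 56, 96, 62), (299, 55, 95, 64), (308, 54, 94, 63), (317, 51, 93, 60), (326, 55, 97, 65)]
207 254 395
-0.01 foot 194 lid bottom 233 lid top 242
-0.005 foot 187 lid bottom 222 lid top 230
0 foot 180 lid bottom 211 lid top 218
0.005 foot 173 lid bottom 200 lid top 207
[367 201  25  26 490] [379.09387755 213.23469388]
[ 0.5674 -0.1984  0.057 ] [1.1 2.6]
[ 0.5689 -0.2002  0.045 ] [2.2 0.7]
[396 208   8   7  40] [ -1.4 -63. ]
```

arm_command:
  series: [0,0,-2,0,5.5,0,0,-2.5,0,5.5,-3.5,1.7,0,0,5.5,-4,2,0,0,5.5,-4,2,0,0,5.5,-4,2,0,0,5.5,-3.7,1.6,0,0,5.5,0,0,0,0,5.5]

```text
time_s: 30.45
position: [0.5685, -0.2054, 0.1397]
tool_rot: [2.261, 2.178, 0.001]
contact_force: [0.4, 0.8, -2.9]
gripper_width: 0.0644
finger_force: 34.0
```

```bash
python3 chk.py w20; python3 - <<'E'
from tilt import *
m=lidmask(load('w20'));print(np.where(m)[0].min(),np.where(m)[1].min(),np.where(m)[1].max())
s=readout.sense();M=Ro.from_rotvec(s['tool_rot']).as_matrix();P=np.array(s['position'])
print((M.T@(np.array([.567,-.199,0])-(P+M@[.002,0,0]))*100).round(2))
E
```

```text
t 30.45 pos [ 0.5685 -0.2054  0.1397] jig [ 0.9 -4.5] yaw 87.85 F [ 0.4  0.8 -2.9] w 0.0644 34.028471026103944
[(200, 171, 156, 123), (209, 50, 67, 51), (218, 59, 85, 60), (227, 66, 109, 70), (236, 63, 105, 69), (245, 66, 110, 73), (254, 66, 109, 73), (263, 65, 108, 73), (272, 67, 109, 73), (281, 65, 107, 71), (290, 63, 109, 71), (299, 61, 110, 72), (308, 58, 104, 65), (317, 61, 108, 70), (326, 59, 107, 69)]
207 254 395
[ 0.07  0.1  13.93]
```

arm_command:
  series: [0,0.1,1,0,5.5,0,0,0.8,0,5.5,0,0,0.6,0,5.5,0,0,0.4,0,5.5,0,0,0.3,0,5.5,0,0,0.1,0,5.5,0,0,0.1,0,5.5,0,0,0,0,5.5]

```text
time_s: 31.35
position: [0.5673, -0.2018, 0.107]
tool_rot: [2.26, 2.182, 0.0]
contact_force: [-0.5, 0.1, -2.1]
gripper_width: 0.0642
finger_force: 34.0
```

arm_command:
  series: [0,0,0.1,0,5.5,0,0,0.1,0,5.5,0,0,0.1,0,5.5,0,0,0,0,5.5,0,0,0,0,5.5,0,0,0,0,5.5,0,0,0,0,5.5,0,0,0,0,5.5]

```text
time_s: 32.15
position: [0.5673, -0.2017, 0.1039]
tool_rot: [2.26, 2.182, 0.0]
contact_force: [-0.2, -0.7, -2.8]
gripper_width: 0.0643
finger_force: 34.0
```

arm_command:
  series: [0,0,0.1,0,5.5,0,0,0.05,0,5.5,0,0,0,0,5.5,0,0,0,0,5.5,0,0,0,0,5.5,0,0,0,0,5.5,0,0,0,0,5.5,0,0,0,0,5.5]

```text
time_s: 32.95
position: [0.5675, -0.2019, 0.103]
tool_rot: [2.26, 2.181, 0.0]
contact_force: [-2.6, 0.3, 9.3]
gripper_width: 0.0644
finger_force: 35.2
```

Contact at the expected height. Unload a little and open.

arm_command:
  series: [0,0,-0.1,0,5.5,0,0,0,0,6.3,0,0,0,0,6.6,0,0,0,0,7,0,0,0,0,7.6,0,0,0,0,8.5,0,0,0,0,8.5,0,0,0,0,8.5]

```text
time_s: 33.75
position: [0.5673, -0.2018, 0.1034]
tool_rot: [2.26, 2.182, 0.0]
contact_force: [0.5, 0.1, -0.2]
gripper_width: 0.0852
finger_force: 0.0
```

```bash
python3 chk.py w21; python3 - <<'E'
from tilt import *
m=lidmask(load('w21'));print(np.where(m)[0].min(),np.where(m)[1].min(),np.where(m)[1].max())
E
```

```text
t 33.75 pos [ 0.5673 -0.2018  0.1034] jig [ 0.4 -0.6] yaw 87.97 F [ 0.5  0.1 -0.2] w 0.0852 0.0
[(200, 162, 136, 92), (209, 52, 69, 48), (218, 57, 79, 55), (227, 78, 113, 81), (236, 65, 107, 71), (245, 65, 106, 71), (254, 68, 110, 72), (263, 62, 107, 69), (272, 64, 106, 69), (281, 62, 105, 71), (290, 60, 106, 68), (299, 64, 110, 73), (308, 62, 107, 69), (317, 63, 107, 71), (326, 64, 107, 71)]
205 253 393
```

Upright and unmoved on release. Rise straight up, back off, and check from the top camera.

arm_command:
  series: [0,0,-3,0,8.5,0,0,-4.5,0,8.5,0,0,-4.5,0,8.5,4.5,0,0,0,8.5,4.5,0,0,0,8.5,4.5,0,0,0,8.5,4.5,0,0,0,8.5,4.5,0,0,0,8.5]

```text
time_s: 34.65
position: [0.575, 0.0249, 0.2236]
tool_rot: [2.261, 2.181, 0.0]
contact_force: [1.8, -0.2, -1.3]
gripper_width: 0.085
finger_force: 0.0
```

arm_command:
  series: [4,0,0,0,8.5,0,0,0,0,8.5,0,0,0,0,8.5,0,0,0,0,8.5,0,0,0,0,8.5,0,0,0,0,8.5,0,0,0,0,8.5,0,0,0,0,8.5]

```text
time_s: 35.45
position: [0.5766, 0.0627, 0.2234]
tool_rot: [2.261, 2.181, 0.0]
contact_force: [-0.3, -0.2, -0.7]
gripper_width: 0.0851
finger_force: 0.0
```

```bash
python3 - <<'E'
from h import *
st(); t=snap('top','t22'); p=t['pixels'].astype(int)
m=((p[...,1]-p[...,0]>10)&(p[...,1]-p[...,2]>3)).astype(np.uint8);m[:190]=0;m[235:]=0;m[:,:355]=0;m[:,:355]=0;m[:,410:]=0
n,l,ss,c=cv2.connectedComponentsWithStats(m);i=1+ss[1:,4].argmax();print(ss[i],toj(ray(t,*c[i],.141)))
h=cv2.cvtColor(t['pixels'],cv2.COLOR_RGB2HSV)
k=((h[...,0]>8)&(h[...,0]<25)&(h[...,1]>90)).astype(np.uint8);k[:195]=0;k[235:]=0;k[:,:355]=0;k[:,402:]=0
q_=np.argwhere(k);print('waffle bbox',q_.min(0),q_.max(0))
b=(t['pixels'].max(2)<45).astype(np.uint8);b[:200]=0;b[225:]=0;b[:,:390]=0;b[:,410:]=0
n,l,ss,c=cv2.connectedComponentsWithStats(b);i=1+ss[1:,4].argmax();print(ss[i],toj(ray(t,*c[i],.07)))
E
```

```text
t 35.45 pos [0.5766 0.0627 0.2234] jig [ 55.1 258.2] yaw 87.93 F [-0.3 -0.2 -0.7] w 0.0851 0.0
[374 201  20  20 279] [-2.3  0.8]
waffle bbox [201 367] [226 389]
[396 208   8   7  39] [ -1.6 -63.2]
```

The lid shows as a round 20x20 px blob over the stack's middle, and the waffles and guide haven't moved. Handing in.

```bash
python3 -c "
from rig import ticket; print(ticket.sign_off())"
```

```text
the job is handed in; nothing more can be done
None
```

I handed the job in at 35.5 s: by the cameras, the stack is square in the jig with the guide against it and the jar stands upright on its middle, but sign-off gave no verdict, and I viewed 11 pictures, one over the limit of 10.

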